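# Open the child-proof descaler over the spill tray

## Task

Open the descaler for me: take the square white bottle with the orange safety cap and stand it upright in the zinc spill tray with its cap still on, then press the cap down against its spring, twist it anticlockwise until it is free, and lift it off. Finish still holding the cap in the gripper, level and motionless a few centimetres straight above the open mouth so that drips fall back in, with the bottle left standing in the tray. Leave the green bottle and the scrubbing brush where they are.

Things in the scene. Friction and masses are not known exactly. Their poses are not given: they have to be found in the camera images.
- descaler: White descaler bottle, 0.6 kg, loose on the table: square body 62 x 62 mm with rounded edges, 112 mm high, a sloping shoulder up to 131 mm, a round neck of 37 mm diameter to the rim at 165 mm. Paper label with a blue-green band on two sides. With the cap on it is 177 mm tall. Origin: centre of the underside; z up along the bottle's axis.
- cap: Round orange ribbed cap with two raised white turn arrows, 55 mm diameter, 28 mm high, 40 g, locked on the bottle at the start. Origin: centre of the skirt's lower edge, 149 mm above the bottle's underside when seated; z up. Three inner lugs hook under the neck's lugs, strong enough to lift the bottle by the cap. The shoulder begins 18 mm below the seated skirt: keep fingertips off it.
- cap_top (a point): Centre of the cap's flat top, 28 mm above the skirt's edge. To unlock, keep the cap pressed 3.5 to 6 mm down and turn it anticlockwise seen from above, relative to the bottle: it can be lifted off after about 0.55 rad and meets a stop at about 1.6 rad; 1.05 rad is the middle. Unpressed, it does not turn more than a little.
- liner (a joint): Springy sealing disc inside the cap: how far the cap is pressed down, m. 0 seated, clear of the lock at 0.0035, bottomed at 0.006, -0.0015 when the cap is off. It begins to yield at about 4 N, takes about 9 N at 0.0035 and 13 N at 0.006.
- mouth (a point): Centre of the bottle's open mouth, in the plane of the rim, 165 mm above its underside.
- spill_tray: Shallow zinc tray fixed to the table, 208 mm along its x and 303 mm along its y, walls 2 mm thick and 26 mm high, floor 2 mm thick, empty. Origin: centre of its underside.
- stain_remover: Green stain remover bottle with a white cap, 47 x 58 x 186 mm, loose: leave it alone. Origin: centre of its underside. It and the descaler may have swapped places.
- brush: Wooden scrubbing brush, 56 x 152 x 46 mm, loose: leave it alone. Origin: centre of its underside.
Mind the look-alikes: they are no part of the job. There is more than one size of the cap; the one meant has the size given above. Leave any red look-alike of the descaler alone.

How it is judged:
By the outcome, as a careful person would: the job done as asked, in the order asked, and still so for the second after the job is handed in, while the arm keeps its last pose, push and grip.
It also fails if it takes over 56 s, if anything falls off the work surface, if the arm or the gripper's body presses on something with over 40 N, if the wrist force passes 120 N, or if a joint passes its speed limit or range.

## Robot

A 6-joint arm with a two-finger parallel gripper is mounted at the origin on a cart in front of the work surface, level with it; the furniture and walls round the work are solid. World frame = base frame: x ahead of the robot, y to its left, z up, the work surface at z = 0. Lengths are in mm, angles in rad, forces in N, time in s.
With the tool pointing down it reaches from about 275 to 750 mm from the base axis. Payload 10.2 kg.
Tool frame: the origin (TCP) lies on the centre line of the jaws, within the pads' length; the fingertips stand 14 mm ahead of it and the grasp point (between the pads) lies 5 mm behind it; z points along the fingers, y is the line along which they close (so a half turn about z gives the same grasp; the last joint's range is limited). The gripper opens to 88 mm and grips with 3 to 60 N. Pads are 18 mm wide; open, the fingers measure 123 mm over their backs; the gripper's body (75 mm by 187 mm) begins 45 mm behind the grasp point.
Start: joints at [-1.463, 0.313, 1.498, -0, 1.331, -0.223], TCP at [170.507, -496.547, 252.72] pointing down, gripper open.
Joint ranges: [-2.94, 2.94], [-0.97, 2.17], [0.19, 2.56], [-1.23, 4.37], [0.02, 3.11], [-2.88, 2.88]. Speed limits (rad/s): [2.39, 2.39, 3.01, 3.14, 3.14, 3.14].

## Interface

Orientations are given as a 3x3 rotation matrix whose columns are the frame's x, y, z axes.
In Python, from bench import readout, read_camera, camera_info, ticket, models gives the robot as it stands. The module is installed in compiled form; this text tells all that it offers.
- The arm moves only by the shell command python3 -m inch [FORCE], which reads ROWS from standard input. ROWS is a JSON object whose key "steps" holds a list of rows, 1 to 5 of them, each of 5 numbers: dx, dy, dz in shares of 400 mm (1.0 is 400 mm), then a turn about the tool's z in fractions of the full range, 1 being 120 degrees, then the finger opening in mm; each row shifts and turns the commanded pose from where the row before left it, along the tool's axes as they then stand; what a row does not reach is not made up. A row lasts 1/12 s, in which the tool goes at most 41.7 mm and 0.125 rad, less where a joint would pass 70% of its speed; a pose out of reach is approached as far as the arm can. The fingers move at their own pace and stop on an object; FORCE is the grip in N (left out, the last holds). Time passes only in rows, so rows that do not move let the fingers close. It prints the time, the measured TCP pose, the force, the opening and the grip force at its end. A shift or turn number past 1, either way, is cut back to 1. Input that does not fit is refused with a message, and nothing moves.
- readout.get_obs(): the state, without advancing time (a new reading comes with each control period).
- read_camera(name): name is "scene" or "side" or "wrist"; returns (picture, depth): 420x560x3 uint8, red, green, blue; 420x560 float32, mm along the optical axis (not along the pixel's ray), 0 where there is no reading.
- camera_info(name): a dict with "fx", "fy", "cx", "cy" (pixels), "origin" and "orientation" of the camera in the world; the wrist camera has in their place "tool_from_camera" (4x4, takes a point from camera to tool coordinates, whose origin is the TCP and whose axes are the flange's). Camera axes: x right, y up, looking along -z (the intrinsics and any distortion apply to the point x, -y, -z); pixel columns grow to the right and rows downward; lengths in mm; the calibration is good to about 2 mm. A picture is of the moment at which its call begins: read the wrist's pose just before it. camera_info takes no time and is no camera call.
- ticket.job_done(): hands the job in; it is judged then, once.
Trained networks look in the newest picture that a camera, given by its name, has taken for a name from the list of things; names that differ only in an ending like _2 or _b are one class to them, and where a whole thing is asked for, a point or a joint stands for the part that bears it (a point fixed in the world has none). Each returns a list of dicts, best first, with "score" (0 to 1); they miss things now and then, are a little off and sometimes report something else, mostly with a low value. They report only what shows in the picture. A call takes as long as a camera call. They do not tell look-alikes from the thing itself.
- models.look_for(target, camera): "box" ([left, top, right, bottom] in pixels, round what is visible of it).
The state is a dict: "time_s": time; "q": joint angles; "qd": joint speeds; "joint_torque": joint torques, N m; "eef_pos": TCP position; "tool_rot": TCP orientation; "wrist_force": force on the tool from outside, world axes, zero at the start; "torque": the same for the moment, N m; "grip_width": finger opening in mm; "grasp_force": force on a finger pad.
Only numpy, scipy, OpenCV 4.12 (cv2) and the standard library are available. Lean on these libraries where they do the work, as an engineer would, in place of code of your own. Each camera call takes 0.05 s, during which the arm holds its last target. There are 200 camera calls.

## Working session

There is one attempt and no reset: what is moved stays moved. The work goes in short steps, Python scripts to look and compute and a shell command to move; the robot and the scene stay as the last step left them, time stands still between calls to the robot, and variables do not carry over. Pictures are saved under pics/ and viewed, at most 10 in all, crops included, and the job is handed in when it is done.

```bash
mkdir -p pics; ls; cat > h.py <<'E'
import numpy as np, cv2
from bench import readout, read_camera, camera_info, ticket, models
def cloud(name):
    o=readout.get_obs(); im,d=read_camera(name); c=camera_info(name)
    v,u=np.mgrid[0:420,0:560]
    p=np.stack([(u-c['cx'])/c['fx']*d,-(v-c['cy'])/c['fy']*d,-d],-1)
    if 'origin' in c: w=p@np.array(c['orientation']).T+np.array(c['origin'])
    else:
        T=np.array(c['tool_from_camera']); w=(p@T[:3,:3].T+T[:3,3])@np.array(o['tool_rot']).T+np.array(o['eef_pos'])
    w[d==0]=np.nan
    return im,w
def save(n,im): cv2.imwrite('pics/'+n,im[...,::-1])
E
python3 - <<'E'
from h import *
o=readout.get_obs(); print(o)
ims=[]
for n in ['scene','side']:
    im,w=cloud(n); ims.append(im); np.save(n+'.npy',w); np.save(n+'_im.npy',im)
    print(n,{k:v for k,v in camera_info(n).items()})
    for t in ['descaler','cap','spill_tray','stain_remover','brush']:
        for r in models.look_for(t,n)[:4]:
            b=np.array(r['box']).astype(int); s=w[max(b[1],0):b[3],max(b[0],0):b[2]].reshape(-1,3)
            m=w[min((b[1]+b[3])//2,419),min((b[0]+b[2])//2,559)]
            print(n,t,round(r['score'],2),b,m.round(),np.nanpercentile(s,98,axis=0).round())
save('a.png',cv2.resize(ims[0],(800,600))); save('b.png',cv2.resize(ims[1],(800,600)))
E
```

```text
pics
{'time_s': 0.0, 'q': array([-1.46338993e+00,  3.13425565e-01,  1.49841469e+00,  1.17345911e-05,
        1.33098724e+00, -2.23378095e-01]), 'qd': array([ 0.00039192, -0.0008365 ,  0.00097244,  0.00031764,  0.00016889,
       -0.00040097]), 'joint_torque': array([-1.69474137e-03, -4.02216160e+01, -2.52271789e+01,  6.92721689e-02,
        3.52905365e-02, -1.25141460e-04]), 'eef_pos': array([ 170.48998364, -496.31401287,  252.18198707]), 'tool_rot': array([[ 9.45788768e-01,  3.24782375e-01, -1.21041622e-04],
       [ 3.24782273e-01, -9.45788013e-01,  1.22894492e-03],
       [ 2.84659935e-04, -1.20163447e-03, -9.99999238e-01]]), 'wrist_force': array([-0.61358586, -0.08187877, -0.15531367]), 'torque': array([0.02585257, 0.07603012, 0.01739201]), 'grasp_force': 0.0, 'grip_width': 88.43928183461726}
scene {'fx': 408.94908820776976, 'fy': 408.94908820776976, 'cx': 276.8362036330931, 'cy': 204.49199452236635, 'origin': array([-5.39644393e-01,  5.75851017e+02,  8.67420444e+02]), 'orientation': array([[-0.68994311,  0.53909756, -0.48306555],
       [-0.72372893, -0.52661166,  0.44597825],
 
[... 971 characters left out ...]
.03233225,  0.54695987, -0.83653423],
       [-0.99940847,  0.00787884, -0.03347587],
       [-0.01171904,  0.83712175,  0.54689107]])}
side descaler 0.83 [368 223 406 285] [ 313. -151.  107.] [ 593. -121.  166.]
side descaler 0.72 [217 184 246 230] [554. 255.  84.] [704. 313. 143.]
side cap 0.97 [184 222 213 246] [479. 342.  42.] [598. 398.  43.]
side cap 0.78 [222 167 242 185] [566. 248. 179.] [841. 308. 180.]
side cap 0.64 [225 233 238 246] [484. 251.  22.] [544. 270.  26.]
side spill_tray 0.8 [348 206 437 257] [ 331. -160.  163.] [693. -41. 236.]
side stain_remover 0.82 [249 195 277 259] [413. 156. 114.] [751. 211. 186.]
side brush 0.69 [117 239 169 265] [385. 473.  49.] [510. 559.  49.]
```

View pics/a.png

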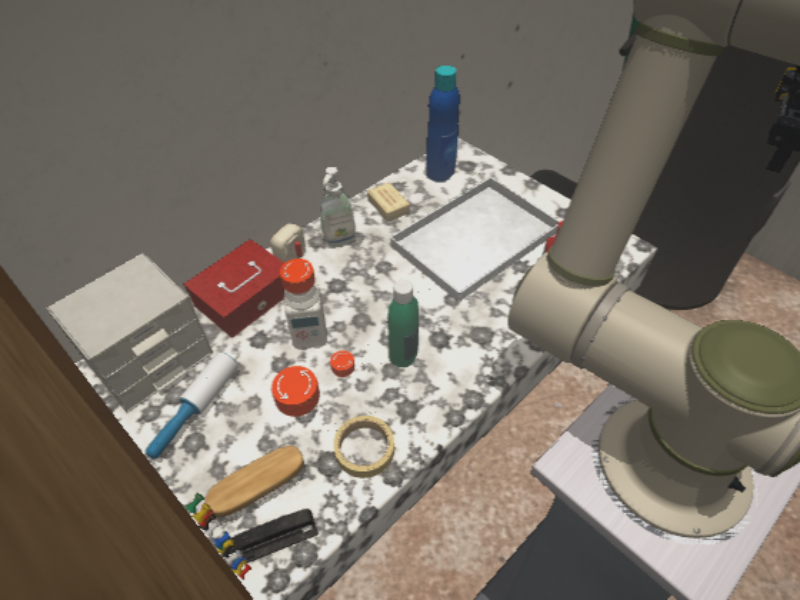

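View pics/b.png

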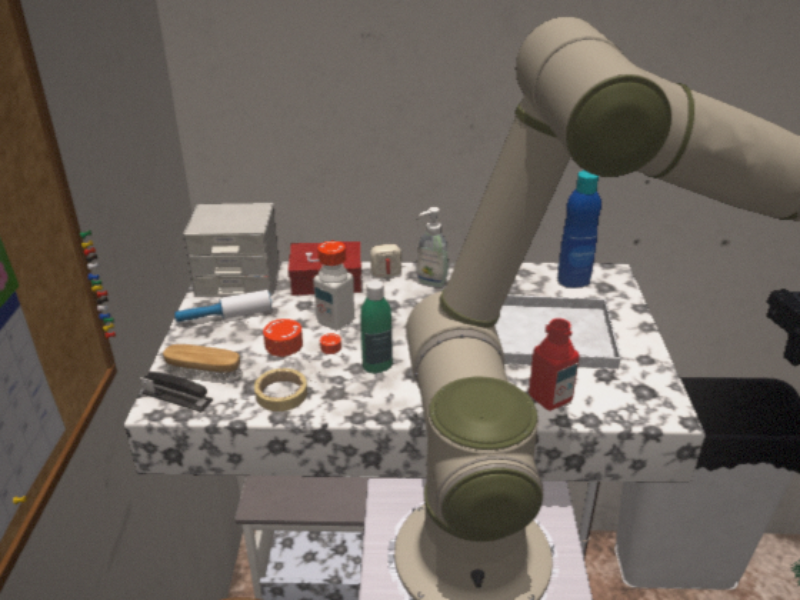

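Candidates (in 800x600 pictures): the white bottle with orange cap (scene 300,305; side 333,285), the red look-alike (side 555,365), the big loose cap (scene 297,388), and the small loose cap (scene 342,362). I choose the white bottle and its cap.

```bash
python3 - <<'E'
from h import *
for n in ['scene','side']:
    w=np.load(n+'.npy'); im=np.load(n+'_im.npy').astype(int)
    X,Y,Z=w[...,0],w[...,1],w[...,2]
    org=(im[...,0]>170)&(im[...,1]<120)&(im[...,2]<90)
    near=np.hypot(X-575,Y-262)<70
    m=near&(abs(Z-179)<6); p=w[m]; print(n,'cap top',m.sum(),p.mean(0),np.median(p,0), p.min(0),p.max(0))
    c,r=cv2.minEnclosingCircle(p[:,:2].astype(np.float32)); print('circle',c,r)
    m=near&(Z>20)&(Z<105); print('body', cv2.minAreaRect(w[m][:,:2].astype(np.float32)))
    m=(X>380)&(X<800)&(Y<90)&(Y>-330)&(Z>15)&(Z<35); p=w[m]; print('tray wall',m.sum(),cv2.minAreaRect(p[:,:2].astype(np.float32)),np.nanpercentile(p,[1,99],axis=0))
    m=(X>400)&(X<700)&(Y<50)&(Y>-250)&(Z<15)&(abs(im.max(-1)-im.min(-1))<30); 
    # obstacles near
    for lo,hi in[(60,120),(120,175),(185,260)]:
        m=(Z>lo)&(Z<hi)&(X>300)&(X<800)
        k=np.round(w[m][:,:2]/40)*40; u,cn=np.unique(k,axis=0,return_counts=True); print(lo,[(int(a),int(b)) for (a,b),q in zip(u,cn) if q>8])
im=np.load('side_im.npy'); sc=np.load('scene_im.npy')
save('c.png',np.hstack([cv2.resize(sc[165:305,175:315],(400,400),interpolation=2),cv2.resize(im[150:260,180:290],(400,400),interpolation=2)]))
E
```

```text
scene cap top 338 [586.96472859 252.76192266 178.70719869] [586.31379687 252.81364348 178.90202024] [561.68272758 225.66534213 173.04949416] [617.146026   278.75842969 182.52089491]
circle (589.7430419921875, 251.18426513671875) 28.1461181640625
body ((546.6759643554688, 253.39776611328125), (76.72115325927734, 82.34769439697266), 89.2138900756836)
tray wall 1630 ((620.5224609375, -113.992919921875), (405.84075927734375, 354.6501770019531), 86.94671630859375) [[ 437.19148549 -313.72158637   15.24591189]
 [ 792.32427217   75.87560768   34.24520085]]
60 [(360, -1200), (360, -1160), (360, -160), (400, -1160), (400, -160), (400, 160), (400, 200), (440, -1160), (440, 120), (440, 200), (480, -1160), (520, -1160), (560, 240), (560, 280), (600, 200), (600, 280), (680, 240), (680, 280), (680, 320), (680, 360), (680, 400), (680, 440), (680, 480), (680, 520), (680, 560), (720, -1040), (720, -1000), (720, -960), (720, -280), (720, -240), (720, 40), (720, 80), (720, 200), (720, 240), (720, 280), (720, 320), (720, 360), (720, 560), (760, -240), (760, 80), (760, 120), (760, 160), (760, 200), (760, 
[... 2103 characters left out ...]
 600), (520, 600), (560, 240), (560, 280), (560, 600), (600, 240), (600, 280), (600, 600), (640, 600), (680, 400), (680, 440), (680, 480), (680, 520), (680, 560), (680, 600), (720, -280), (720, -240), (720, 40), (720, 80), (720, 400), (720, 440), (720, 480), (720, 520), (720, 560), (720, 600), (760, -320), (760, -240), (760, 40), (760, 400), (760, 440), (760, 480), (760, 520), (760, 560), (760, 600), (800, 400), (800, 440), (800, 480), (800, 520), (800, 560), (800, 600)]
185 [(320, 600), (360, 600), (400, 600), (440, 160), (440, 600), (480, 600), (520, 600), (560, 600), (600, 600), (640, 600), (680, 600), (720, -280), (720, -240), (720, 600), (760, -280), (760, -240), (760, 600), (800, 600)]
```

View pics/c.png

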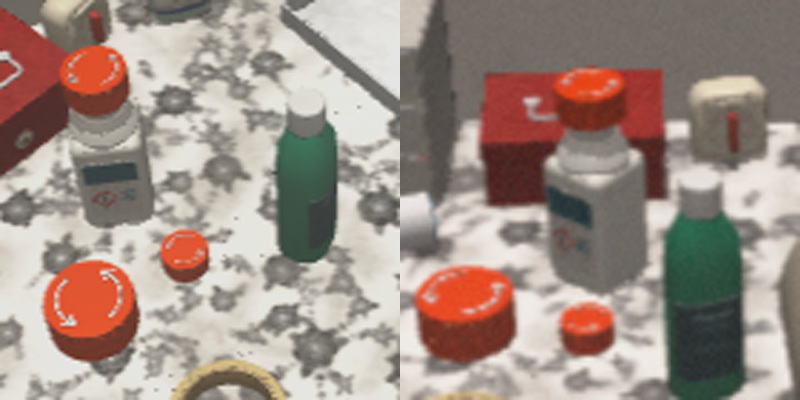

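The crop confirms it: a white square bottle with a blue-green label band and an orange cap (top at about 588, 252, 178 mm). It is distinct from the loose caps and the green bottle. Next I move above it.

Careful with the scale: shifts go in shares of 400 mm and turns go in shares of 120 degrees. That gives: 25 mm / 400 = 0.0625, -23 mm / 400 = -0.0575.

```bash

echo '{"steps":[[0.0625,-0.0575,-0.0025,0,88],[0.0625,-0.0575,-0.0025,0,88],[0.0625,-0.0575,-0.0025,0,88],[0.0625,-0.0575,-0.0025,0,88],[0.0625,-0.0575,-0.0025,0,88]]}' | python3 -m inch 30
echo '{"steps":[[0.0625,-0.0575,-0.0025,0,88],[0.0625,-0.0575,-0.0025,0,88],[0.0625,-0.0575,-0.0025,0,88],[0.0625,-0.0575,-0.0025,0,88],[0.0625,-0.0575,-0.0025,0,88]]}' | python3 -m inch
echo '{"steps":[[0.0625,-0.0575,0,0,88],[0.0625,-0.0575,0,0,88],[0.0625,-0.0575,0,0,88],[0.0625,-0.0575,0,0,88],[0.0625,-0.0575,0,0,88]]}' | python3 -m inch
echo '{"steps":[[0.0625,-0.0575,0,0,88],[0.0625,-0.0575,0,0,88],[0.0625,-0.0575,0,0,88],[0.0625,-0.0575,0,0,88],[0.0625,-0.0575,0,0,88]]}' | python3 -m inch
echo '{"steps":[[0.05,-0.0575,0,0,88],[0,0,0,0,88],[0,0,0,0,88],[0,0,0,0,88]]}' | python3 -m inch
python3 - <<'E'
from h import *
o=readout.get_obs(); R=o['tool_rot']; print(o['q'],R.round(3),o['wrist_force'])
im,w=cloud('wrist'); save('w1.png',im)
for t in ['cap','descaler']:
  for r in models.look_for(t,'wrist')[:3]:
    b=np.array(r['box']).astype(int); print(t,r['score'],b,w[(b[1]+b[3])//2,(b[0]+b[2])//2])
# tray outline
im=np.load('scene_im.npy');w=np.load('scene.npy'); s=cloud('scene')[0]; save('s1.png',cv2.resize(s[90:230,240:420],(800,600)))
for (u,v) in [(393,240),(462,295),(490,181),(558,228)]:
    u=u*.7;v=v*.7; print((u,v),w[int(v)-2:int(v)+3,int(u)-2:int(u)+3].reshape(-1,3)[:,:].round()[[0,7,12,17,24]].tolist())
E
```

```text
time_s: 1.02
eef_pos: [251.8, -345.7, 257.8]
tool_rot: [[0.946, 0.324, 0.0], [0.324, -0.946, -0.0], [0.0, 0.0, -1.0]]
wrist_force: [0.9, 0.2, 0.5]
grip_width: 88.2
grasp_force: 0.0
time_s: 1.43
eef_pos: [332.7, -196.3, 263.0]
tool_rot: [[0.946, 0.324, 0.0], [0.324, -0.946, -0.0], [0.0, 0.001, -1.0]]
wrist_force: [0.4, -0.0, 0.1]
grip_width: 87.9
grasp_force: 0.0
time_s: 1.85
eef_pos: [413.6, -46.7, 263.0]
tool_rot: [[0.946, 0.325, 0.001], [0.325, -0.946, -0.0], [0.001, 0.0, -1.0]]
wrist_force: [0.2, -1.1, 0.5]
grip_width: 88.1
grasp_force: 0.0
time_s: 2.27
eef_pos: [494.5, 102.7, 262.8]
tool_rot: [[0.946, 0.325, 0.0], [0.325, -0.946, -0.0], [0.0, 0.0, -1.0]]
wrist_force: [1.1, -0.8, -0.4]
grip_width: 87.9
grasp_force: 0.0
time_s: 2.6
eef_pos: [505.2, 128.7, 262.7]
tool_rot: [[0.946, 0.325, -0.0], [0.325, -0.946, -0.0], [-0.0, 0.0, -1.0]]
wrist_force: [-0.8, -0.2, 1.1]
grip_width: 88.3
grasp_force: 0.0
[ 2.45762468e-02  2.97702297e-01  1.49193826e+00 -2.76104601e-04
  1.35230129e+00  1.26466653e+00] [[ 0.946  0.325 -0.   ]
 [ 0.325 -0.946 -0.   ]
 [-0.     0.    -1.   ]] [-0.83427112 -0.18911465  1.05276912]
cap 0.83 [159 132 201 169] [497.82014387 251.54378961  21.45335288]
cap 0.78 [ 93   1 192  83] [585.58515985 247.91020339 176.5989369 ]
descaler 0.8 [152   0 235 107] [593.75806044 230.786662   128.97168938]
(275.09999999999997, 168.0) [[655.0, -17.0, 29.0], [646.0, -17.0, 31.0], [643.0, -14.0, 30.0], [646.0, -17.0, 23.0], [635.0, -15.0, 27.0]]
(323.4, 206.5) [[454.0, -7.0, 30.0], [452.0, -14.0, 22.0], [452.0, -14.0, 18.0], [453.0, -16.0, 11.0], [452.0, -24.0, 1.0]]
(343.0, 126.69999999999999) [[664.0, -340.0, 2.0], [638.0, -316.0, 26.0], [637.0, -316.0, 22.0], [635.0, -314.0, 20.0], [626.0, -312.0, 22.0]]
(390.59999999999997, 159.6) [[447.0, -303.0, 17.0], [436.0, -297.0, 23.0], [364.0, -153.0, 160.0], [361.0, -150.0, 160.0], [273.0, 18.0, 324.0]]
```

Scaled: 23.8 mm / 400 = 0.0595, -18 mm / 400 = -0.045.

```bash

echo '{"steps":[[0.0595,-0.045,0,0,88],[0.0595,-0.045,0,0,88],[0.0595,-0.045,0,0,88],[0.0595,-0.045,0,0,88],[0.0595,-0.045,0,0,88]]}' | python3 -m inch
echo '{"steps":[[0,0,0,0,88],[0,0,0,0,88]]}' | python3 -m inch
python3 - <<'E'
from h import *
o=readout.get_obs(); R=np.array(o['tool_rot']); P=o['eef_pos']; print(P)
im,w=cloud('wrist'); save('w2.png',im)
for t in ['cap']:
  for r in models.look_for(t,'wrist')[:3]:
    b=np.array(r['box']).astype(int); print(t,r['score'],b,w[(b[1]+b[3])//2,(b[0]+b[2])//2])
for n in ['wrist','scene','side']:
    im,w=cloud(n); im=im.astype(int)
    m=(im[...,0]>110)&(im[...,1]<.55*im[...,0])&(np.hypot(w[...,0]-588,w[...,1]-252)<50)&(w[...,2]>145)
    p=w[m]; t=p[p[:,2]>173]
    if len(t)<20: print(n,len(t)); continue
    c,r=cv2.minEnclosingCircle(t[:,:2].astype(np.float32)); print(n,len(t),c,r,np.median(t,0),'tool frame d',R.T@(np.array([*c,177])-P))
E
```

```text
time_s: 3.22
eef_pos: [589.4, 253.4, 262.9]
tool_rot: [[0.946, 0.324, 0.0], [0.324, -0.946, -0.0], [0.0, 0.0, -1.0]]
wrist_force: [0.1, 0.1, -0.2]
grip_width: 88.2
grasp_force: 0.0
time_s: 3.38
eef_pos: [588.9, 253.0, 262.0]
tool_rot: [[0.946, 0.325, -0.001], [0.325, -0.946, -0.0], [-0.001, 0.0, -1.0]]
wrist_force: [-0.1, -0.6, 0.3]
grip_width: 88.1
grasp_force: 0.0
[588.92436028 252.98932049 261.95982573]
cap 0.76 [241 227 274 260] [499.05587478 255.79915656  18.96419552]
cap 0.68 [246 173 320 249] [594.1400637  253.90573885 175.5932631 ]
cap 0.63 [153 187 220 252] [509.30914127 344.80859447  39.30846156]
wrist 3606 (589.8004760742188, 261.8725280761719) 36.2518424987793 [592.89879948 252.32831211 175.99109002] tool frame d [ 3.8055074  -8.1211134  84.95537991]
scene 288 (588.2587280273438, 250.67396545410156) 27.875152587890625 [585.75037839 253.85969491 178.86504646] tool frame d [-1.29535217  1.96679957 84.9613423 ]
side 125 (586.140625, 252.89610290527344) 28.27387046813965 [583.82202026 250.99447005 176.82558826] tool frame d [-2.57537036 -0.82350642 84.96245738]
```

View pics/w2.png

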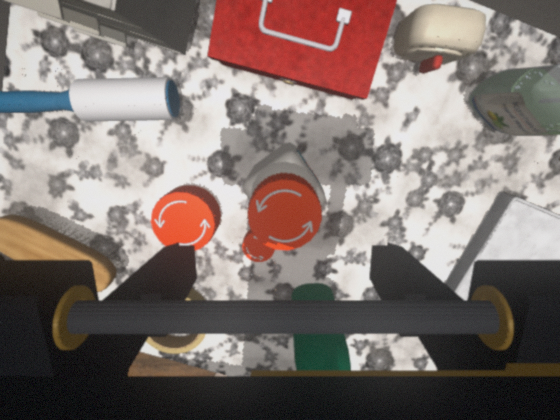

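The wrist view shows the descaler cap at (285, 212), centred between the fingers, with the loose caps and the green bottle clear of the descent. Next I descend and grip the cap.

Scaled: 22 mm / 400 = 0.055, 20 mm / 400 = 0.05.

```bash

echo '{"steps":[[0.0008,0,0.055,0,88],[0.0008,0,0.055,0,88],[0.0008,0,0.055,0,88],[0,0,0.05,0,88],[0,0,0.0375,0,88]]}' | python3 -m inch 35
echo '{"steps":[[0,0,0,0,88],[0,0,0,0,70],[0,0,0,0,60],[0,0,0,0,50],[0,0,0,0,45]]}' | python3 -m inch
echo '{"steps":[[0,0,0,0,45],[0,0,0,0,45],[0,0,0,0,45]]}' | python3 -m inch
python3 - <<'E'
from h import *
o=readout.get_obs(); print(o['eef_pos'],o['wrist_force'],o['torque'],o['grip_width'],o['grasp_force'],o['q'])
w,_=cloud('wrist'); s,_=cloud('side'); save('g.png',np.hstack([cv2.resize(w,(400,300)),cv2.resize(s[150:255,180:320],(400,300))]))
E
```

```text
time_s: 4.05
eef_pos: [589.0, 252.4, 160.4]
tool_rot: [[0.946, 0.324, -0.001], [0.324, -0.946, -0.0], [-0.001, -0.0, -1.0]]
wrist_force: [0.1, 0.1, -0.9]
grip_width: 87.9
grasp_force: 0.0
time_s: 4.47
eef_pos: [590.0, 253.2, 162.9]
tool_rot: [[0.946, 0.325, 0.002], [0.325, -0.946, 0.0], [0.002, 0.0, -1.0]]
wrist_force: [-0.6, -0.5, -0.1]
grip_width: 63.2
grasp_force: 0.0
time_s: 4.72
eef_pos: [589.9, 252.9, 162.3]
tool_rot: [[0.946, 0.325, 0.001], [0.325, -0.946, -0.0], [0.001, 0.001, -1.0]]
wrist_force: [1.2, -1.5, 2.3]
grip_width: 51.6
grasp_force: 35.0
[589.94246396 252.9270602  162.27539847] [ 1.20842971 -1.52920026  2.3302288 ] [-0.38174907 -0.10717006 -0.01647103] 51.630348181691424 35.00048454326901 [ 2.23070514e-01  6.43789653e-01  1.23099504e+00 -6.71729585e-04
  1.26579506e+00  1.46342435e+00]
```

View pics/g.png

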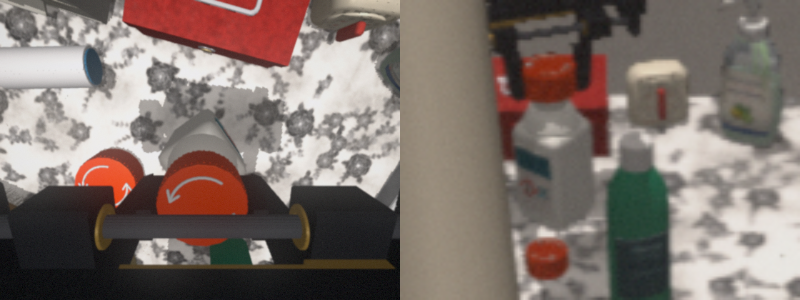

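```bash

python3 - <<'E'
from h import *
o=readout.get_obs(); R=np.array(o['tool_rot']); P=o['eef_pos']
for n in ['wrist','scene','side']:
    im,w=cloud(n); im=im.astype(int); t=(w-P)@R
    m=(im[...,0]>110)&(im[...,1]<.55*im[...,0])&(np.hypot(t[...,0],t[...,1])<45)&(t[...,2]>-22)&(t[...,2]<30)
    p=t[m]; q=p[p[:,2]<-9]
    print(n,len(p),np.percentile(p,[1,50,99],axis=0).round(1).tolist(),'top',len(q),np.percentile(q,[1,50,99],axis=0).round(1).tolist() if len(q) else '')
print(camera_info('wrist')['tool_from_camera'].round(3))
E
```

```text
wrist 7447 [[-24.1, -24.8, -15.1], [9.0, 1.1, -13.8], [26.9, 25.6, -10.7]] top 7428 [[-24.1, -24.7, -15.1], [8.9, 1.2, -13.8], [26.9, 25.6, -11.1]]
scene 211 [[-28.5, -23.6, -19.2], [-18.0, -3.2, -15.6], [17.2, 26.5, 8.7]] top 148 [[-28.2, -23.9, -19.3], [-15.3, 2.7, -16.5], [17.9, 26.1, -9.7]]
side 132 [[-29.5, -24.6, -17.8], [-5.5, -1.3, -14.6], [22.5, 23.8, 12.7]] top 125 [[-29.6, -23.8, -17.9], [-4.6, -0.9, -14.7], [22.7, 23.9, -11.0]]
[[   0.       0.962    0.273   70.218]
 [   1.      -0.      -0.       0.526]
 [  -0.       0.273   -0.962 -131.014]
 [   0.       0.       0.       1.   ]]
```

Scaled: -16 mm / 400 = -0.04, -12 mm / 400 = -0.03.

```bash

echo '{"steps":[[0,0,-0.015,0,45],[0,0,-0.03,0,45],[0,0,-0.04,0,45],[0,0,-0.04,0,45],[0,0,-0.025,0,45]]}' | python3 -m inch
echo '{"steps":[[-0.01,0.0225,0,0,45],[-0.0225,0.0475,0,0,45],[-0.0225,0.0475,0,0,45],[-0.0225,0.0475,0,0,45],[-0.0225,0.0475,0,0,45]]}' | python3 -m inch
echo '{"steps":[[-0.0225,0.0475,0,0,45],[-0.0225,0.0475,0,0,45],[-0.0225,0.0475,0,0,45],[-0.0225,0.0475,0,0,45],[-0.0225,0.0475,0,0,45]]}' | python3 -m inch
echo '{"steps":[[-0.0225,0.0475,0,0,45],[-0.0225,0.0475,0,0,45],[-0.0225,0.0475,0,0,45],[-0.0225,0.0475,0,0,45],[-0.0225,0.0475,0,0,45]]}' | python3 -m inch
echo '{"steps":[[-0.0225,0.0475,0,0,45],[-0.0225,0.0475,0,0,45],[-0.0225,0.0475,0,0,45],[-0.02,0.0375,0,0,45],[-0.015,0.0225,0,0,45]]}' | python3 -m inch
echo '{"steps":[[0,0,0,0,45],[0,0,0,0,45],[0,0,0,0,45]]}' | python3 -m inch
python3 - <<'E'
from h import *
o=readout.get_obs(); print(o['eef_pos'],o['wrist_force'],o['torque'],o['q'])
s,ws=cloud('scene'); d,wd=cloud('side'); w,ww=cloud('wrist'); 
np.save('sc2.npy',ws)
save('p1.png',np.vstack([np.hstack([cv2.resize(s[60:270,260:540],(400,300)),cv2.resize(d[130:280,300:500],(400,300))]),np.hstack([cv2.resize(w,(400,300)),cv2.resize(s,(400,300))])]))
E
```

```text
time_s: 5.38
eef_pos: [589.1, 253.6, 221.9]
tool_rot: [[0.946, 0.325, -0.002], [0.325, -0.946, 0.0], [-0.002, -0.001, -1.0]]
wrist_force: [0.2, 0.1, -7.7]
grip_width: 52.3
grasp_force: 35.0
time_s: 5.8
eef_pos: [578.3, 158.4, 219.9]
tool_rot: [[0.946, 0.325, -0.003], [0.325, -0.946, -0.0], [-0.003, -0.001, -1.0]]
wrist_force: [0.0, -0.2, -8.2]
grip_width: 52.2
grasp_force: 35.0
time_s: 6.22
eef_pos: [566.5, 54.0, 220.1]
tool_rot: [[0.946, 0.325, -0.003], [0.325, -0.946, 0.0], [-0.003, -0.001, -1.0]]
wrist_force: [0.4, -0.4, -8.1]
grip_width: 52.3
grasp_force: 35.0
time_s: 6.63
eef_pos: [554.8, -50.3, 220.2]
tool_rot: [[0.946, 0.325, -0.003], [0.325, -0.946, 0.001], [-0.002, -0.002, -1.0]]
wrist_force: [1.1, -0.1, -7.1]
grip_width: 52.2
grasp_force: 35.0
time_s: 7.05
eef_pos: [542.3, -140.8, 220.2]
tool_rot: [[0.946, 0.323, -0.003], [0.323, -0.946, 0.001], [-0.002, -0.002, -1.0]]
wrist_force: [0.3, 0.5, -7.8]
grip_width: 52.3
grasp_force: 35.0
time_s: 7.3
eef_pos: [543.4, -138.1, 221.3]
tool_rot: [[0.946, 0.325, -0.001], [0.325, -0.946, 0.001], [-0.0, -0.001, -1.0]]
wrist_force: [1.3, -0.8, -7.4]
grip_width: 52.2
grasp_force: 35.0
[ 543.35910902 -138.08062457  221.33060779] [ 1.2516922  -0.83419093 -7.36097188] [ 0.09741883 -0.06633883 -0.03065953] [-4.58036166e-01  4.16295837e-01  1.43497979e+00  5.29359002e-04
  1.29135514e+00  7.81241419e-01]
```

View pics/p1.png

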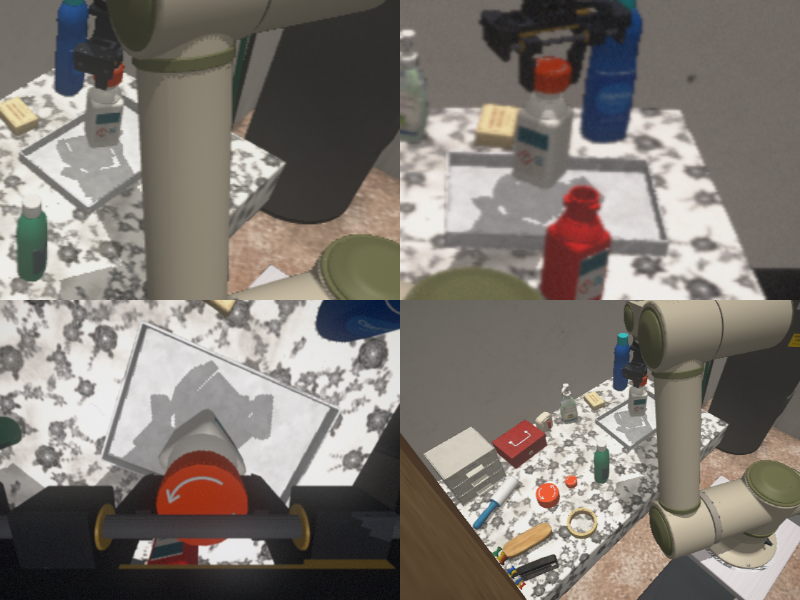

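The bottle hangs upright over the tray (wrist view: cap at 203, 495, with tray walls all round it). Next I lower it.

Scaled: 15 mm / 400 = 0.0375, 10 mm / 400 = 0.025.

```bash

echo '{"steps":[[0,0,0.025,0,45],[0,0,0.0375,0,45],[0,0,0.0375,0,45],[0,0,0.02,0,45],[0,0,0.01,0,45]]}' | python3 -m inch
echo '{"steps":[[0,0,0.005,0,45],[0,0,0.0025,0,45],[0,0,0.0025,0,45],[0,0,0,0,45]]}' | python3 -m inch
echo '{"steps":[[0,0,0.0025,0,45],[0,0,0,0,45]]}' | python3 -m inch
echo '{"steps":[[0,0,0.0025,0,45],[0,0,0,0,45]]}' | python3 -m inch
echo '{"steps":[[0,0,0.0025,0,45],[0,0,0,0,45]]}' | python3 -m inch
```

```text
time_s: 7.87
eef_pos: [543.0, -138.5, 168.0]
tool_rot: [[0.946, 0.325, -0.002], [0.325, -0.946, 0.001], [-0.002, -0.002, -1.0]]
wrist_force: [0.4, 0.6, -7.0]
grip_width: 52.2
grasp_force: 35.0
time_s: 8.2
eef_pos: [543.7, -139.1, 166.1]
tool_rot: [[0.946, 0.325, 0.001], [0.325, -0.946, -0.0], [0.001, 0.001, -1.0]]
wrist_force: [-0.2, -0.0, -7.6]
grip_width: 52.4
grasp_force: 35.0
time_s: 8.37
eef_pos: [543.6, -139.0, 164.9]
tool_rot: [[0.946, 0.325, 0.0], [0.325, -0.946, -0.0], [0.0, 0.0, -1.0]]
wrist_force: [-0.1, -0.7, -8.2]
grip_width: 52.3
grasp_force: 35.0
time_s: 8.53
eef_pos: [543.7, -139.1, 164.1]
tool_rot: [[0.946, 0.325, 0.001], [0.325, -0.946, -0.0], [0.001, 0.001, -1.0]]
wrist_force: [-0.6, -1.3, -5.3]
grip_width: 52.2
grasp_force: 35.0
time_s: 8.7
eef_pos: [544.0, -139.4, 163.8]
tool_rot: [[0.946, 0.325, 0.002], [0.325, -0.946, -0.001], [0.001, 0.002, -1.0]]
wrist_force: [-1.4, -0.3, 2.8]
grip_width: 52.3
grasp_force: 35.0
```

Scaled: 1 mm / 400 = 0.0025.

```bash

echo '{"steps":[[0,0,0,0,45],[0,0,0.0025,0,45],[0,0,0.0025,0,45],[0,0,0,0,45]]}' | python3 -m inch 50
echo '{"steps":[[0,0,0.0025,0,45],[0,0,0.0025,0,45],[0,0,0,0,45]]}' | python3 -m inch
echo '{"steps":[[0,0,0.0025,0,45],[0,0,0,0,45],[0,0,0,0,45]]}' | python3 -m inch
```

```text
time_s: 9.03
eef_pos: [544.0, -139.4, 161.5]
tool_rot: [[0.946, 0.325, 0.002], [0.325, -0.946, -0.001], [0.001, 0.002, -1.0]]
wrist_force: [-0.3, -1.5, 6.5]
grip_width: 52.1
grasp_force: 50.4
time_s: 9.28
eef_pos: [544.0, -139.4, 159.8]
tool_rot: [[0.946, 0.325, 0.002], [0.325, -0.946, -0.001], [0.002, 0.002, -1.0]]
wrist_force: [-1.5, -1.6, 9.6]
grip_width: 52.0
grasp_force: 50.4
time_s: 9.53
eef_pos: [544.0, -139.5, 159.1]
tool_rot: [[0.946, 0.325, 0.002], [0.325, -0.946, -0.001], [0.002, 0.002, -1.0]]
wrist_force: [-2.7, -1.6, 10.5]
grip_width: 51.9
grasp_force: 50.4
```

Scaled: 1 mm / 400 = 0.0025, -0.08 rad / 2.0944 = -0.0382.

```bash

echo '{"steps":[[0,0,0.0025,0,45],[0,0,0,-0.0239,45],[0,0,0,-0.0382,45],[0,0,0,-0.0382,45],[0,0,0,0,45]]}' | python3 -m inch
python3 - <<'E'
from h import *
o=readout.get_obs(); print(o['eef_pos'],o['wrist_force'],o['torque'])
w,_=cloud('side'); cv2.imwrite('t0.png',w[...,::-1])
E
echo '{"steps":[[0,0,0,-0.0477,45],[0,0,0,-0.0477,45],[0,0,0,-0.0477,45],[0,0,0,-0.0477,45],[0,0,0,0,45]]}' | python3 -m inch
python3 - <<'E'
from h import *
o=readout.get_obs(); print(o['eef_pos'],o['wrist_force'],o['torque'])
a=cv2.imread('t0.png')[...,::-1]; s,_=cloud('side');w,_=cloud('wrist');b=np.load('side_im.npy')
save('t1.png',np.hstack([cv2.resize(a[150:240,330:420],(260,260)),cv2.resize(s[150:240,330:420],(260,260)),cv2.resize(w,(280,260))]))
E
```

```text
time_s: 9.95
eef_pos: [544.5, -139.4, 158.5]
tool_rot: [[0.855, 0.518, 0.004], [0.518, -0.855, -0.002], [0.002, 0.003, -1.0]]
wrist_force: [-0.9, -0.7, 12.0]
grip_width: 52.2
grasp_force: 50.4
[ 544.46973758 -139.3748347   158.45461389] [-0.86613649 -0.69087339 11.95030629] [-0.03107241  0.18835076  0.08519894]
time_s: 10.42
eef_pos: [544.6, -139.3, 158.5]
tool_rot: [[0.585, 0.811, 0.004], [0.811, -0.585, -0.002], [0.001, 0.004, -1.0]]
wrist_force: [-0.7, -0.5, 11.5]
grip_width: 52.5
grasp_force: 50.4
[ 544.58941263 -139.34737241  158.51563556] [-0.74999587 -0.47858431 11.46437449] [-0.01519801  0.08478203  0.11528524]
```

View pics/t1.png

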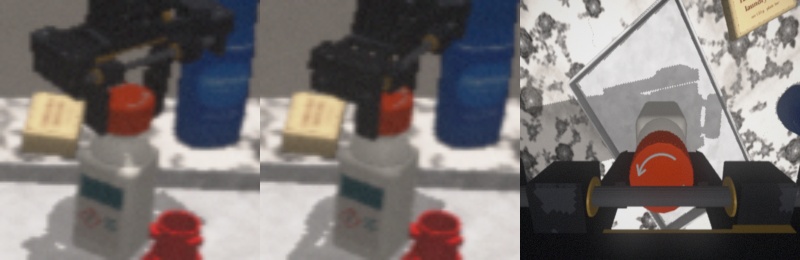

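The bottle stays put relative to the tray (label at 105, 195 before, 365, 190 after) while the gripper has turned 0.62 rad, with low torque. I continue to about 1.07 rad, then lift gently.

Scaled: -0.1 rad / 2.0944 = -0.0477.

```bash

echo '{"steps":[[0,0,0,-0.0477,45],[0,0,0,-0.0477,45],[0,0,0,-0.0477,45],[0,0,0,-0.0477,45],[0,0,0,-0.0239,45]]}' | python3 -m inch
echo '{"steps":[[0,0,0,0,45],[0,0,-0.0025,0,45],[0,0,-0.005,0,45],[0,0,-0.005,0,45],[0,0,0,0,45]]}' | python3 -m inch
echo '{"steps":[[0,0,-0.005,0,45],[0,0,-0.005,0,45],[0,0,-0.005,0,45],[0,0,-0.005,0,45],[0,0,0,0,45]]}' | python3 -m inch
python3 - <<'E'
from h import *
o=readout.get_obs(); print(o['eef_pos'],o['wrist_force'],o['torque'])
s,w=cloud('side'); save('u1.png',cv2.resize(s[140:250,330:440],(500,500)))
E
```

```text
time_s: 10.93
eef_pos: [544.6, -139.3, 158.5]
tool_rot: [[0.174, 0.985, 0.004], [0.985, -0.174, -0.001], [-0.001, 0.004, -1.0]]
wrist_force: [0.8, 0.9, 11.1]
grip_width: 52.3
grasp_force: 50.4
time_s: 11.35
eef_pos: [544.4, -139.2, 163.0]
tool_rot: [[0.179, 0.984, 0.003], [0.984, -0.179, -0.001], [-0.001, 0.003, -1.0]]
wrist_force: [0.4, -0.6, 5.1]
grip_width: 52.5
grasp_force: 50.4
time_s: 11.77
eef_pos: [543.5, -139.0, 169.8]
tool_rot: [[0.179, 0.984, -0.0], [0.984, -0.179, -0.0], [-0.0, -0.0, -1.0]]
wrist_force: [1.1, 0.4, -0.6]
grip_width: 52.3
grasp_force: 50.4
[ 543.48757933 -139.0347449   169.79393638] [ 1.06929734  0.39918415 -0.55780675] [-0.23476903 -0.24031834 -0.02856575]
```

View pics/u1.png

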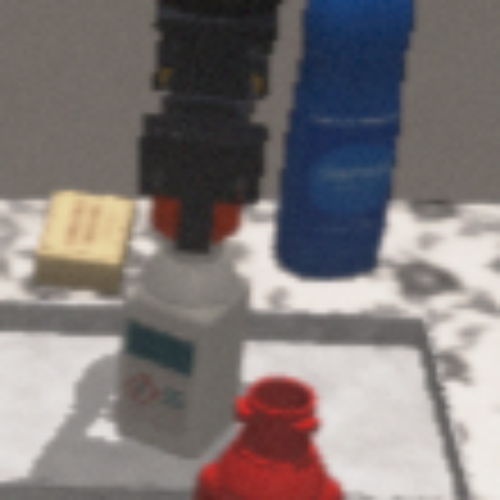

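Scaled: -12 mm / 400 = -0.03, -10 mm / 400 = -0.025.

```bash

echo '{"steps":[[0,0,-0.015,0,45],[0,0,-0.025,0,45],[0,0,-0.03,0,45],[0,0,-0.025,0,45],[0,0,-0.015,0,45]]}' | python3 -m inch
echo '{"steps":[[0,0,0,0,45],[0,0,0,0,45],[0,0,0,0,45],[0,0,0,0,45]]}' | python3 -m inch
python3 - <<'E'
from h import *
o=readout.get_obs(); P=o['eef_pos']; print(P,o['wrist_force'],o['torque'],np.abs(o['qd']).max())
out=[]
for n in ['side','scene']:
    im,w=cloud(n); X,Y,Z=w[...,0],w[...,1],w[...,2]
    near=np.hypot(X-P[0],Y-P[1])<60
    for lo,hi in [(30,110),(136,164),(164,175)]:
        p=w[near&(Z>lo)&(Z<hi)]
        if len(p)>8: print(n,lo,len(p),np.percentile(p,[3,50,97],axis=0).round(1).tolist())
    out.append(cv2.resize(im[120:250,320:450] if n=='side' else im[60:190,270:400],(400,400)))
save('v1.png',np.hstack(out))
E
```

```text
time_s: 12.23
eef_pos: [543.8, -139.1, 215.6]
tool_rot: [[0.179, 0.984, 0.002], [0.984, -0.179, -0.001], [-0.0, 0.002, -1.0]]
wrist_force: [-0.2, -0.1, -0.1]
grip_width: 52.2
grasp_force: 50.4
time_s: 12.57
eef_pos: [543.3, -138.9, 213.1]
tool_rot: [[0.179, 0.984, -0.001], [0.984, -0.179, 0.001], [0.0, -0.001, -1.0]]
wrist_force: [0.4, -0.3, -0.1]
grip_width: 52.2
grasp_force: 50.4
[ 543.27754178 -138.89680552  213.12288922] [ 0.40024571 -0.28563602 -0.1318586 ] [-0.04388768 -0.04420264 -0.00959264] 0.0008842992970266379
side 30 659 [[502.5, -174.1, 33.3], [518.1, -133.4, 72.0], [539.9, -101.3, 108.1]]
side 136 180 [[519.5, -155.3, 137.0], [531.8, -137.9, 154.6], [561.9, -118.5, 163.4]]
side 164 35 [[523.2, -155.7, 164.2], [539.5, -136.7, 166.4], [558.7, -123.2, 169.0]]
scene 30 528 [[503.8, -145.0, 33.2], [522.9, -118.4, 73.0], [574.1, -101.4, 107.8]]
scene 136 181 [[521.8, -156.5, 136.5], [537.3, -131.7, 151.8], [557.7, -118.2, 163.4]]
scene 164 68 [[523.6, -156.6, 164.3], [540.1, -138.3, 168.0], [558.9, -120.9, 171.4]]
```

View pics/v1.png

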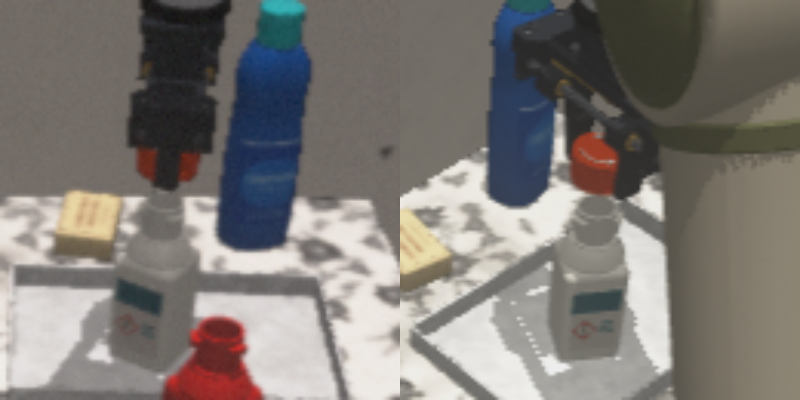

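The bottle stands open in the tray (mouth at 165, 205 left, 600, 215 right). The cap is level and still, about 3 cm above it, and within about 3 mm of its axis.

```bash
python3 -c "
from bench import ticket; print(ticket.job_done())"
```

```text
the job is handed in; nothing more can be done
None
```

The job is handed in after about 13 s of the 56 s allowed: the descaler stands open and upright in the zinc tray, with its cap gripped level and still about 3 cm above the mouth, and I never touched the green bottle or the brush.

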